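Pull the snug end cap off the upright square tube with the C-shaped puller

ROBOT

A 6-joint arm with a two-finger parallel gripper is mounted at the origin on the work surface. World frame = base frame: x ahead of the robot, y to its left, z up, the work surface at z = 0. Lengths are in mm, angles in rad, forces in N, time in s.
With the tool pointing down it reaches from about 325 to 775 mm from the base axis. Payload 9.3 kg.
Tool frame: the origin (TCP) lies midway between the tips of the shut fingers; the grasp point (between the pads) lies 19 mm behind it; z points along the fingers, y is the direction in which the jaws open and shut (so a half turn about z gives the same grasp; the last joint's range is limited). The gripper opens to 85 mm and grips with 20 to 120 N. Pads are 22 mm wide; open, the fingers measure 114 mm over their backs; the gripper's body (76 mm by 85 mm) begins 54 mm behind the grasp point. The pads swing forward as they close: fully open they stand 13 mm farther back than shut.
Start: joints at [1.148, 0.259, 0.021, 1.334, 0, 1.418], TCP at [146.598, 530.1, 231.279] pointing down, gripper open.
Joint ranges: [-3.04, 3.04], [-0.91, 1.82], [-1.04, 1.36], [-1.92, 1.95], [-1.52, 1.45], [-3.14, 3.14]. Speed limits (rad/s): [2.22, 2.22, 2.79, 3.14, 3.14, 3.14].

INTERFACE

Orientations are given as a 3x3 rotation matrix whose columns are the frame's x, y, z axes.
In Python, from plant import read_state, grab_frame, calibration, close_job gives the robot as it stands. The module is installed in compiled form; this text tells all that it offers.
- The arm moves only by the tool play_rows, never from a script. Its argument "plan" is a list of rows, each a list of 7 numbers: the shift along the tool's x, y, z in m, then the turn, a rotation vector about the tool's x, y, z in rad, then the opening, from 0 (shut) to 1 (fully open). In form: [[x, y, z, wx, wy, wz, grip], ...]. A call has 1 to 20 rows; each row shifts and turns the commanded pose from where the row before left it, along the tool's axes as they then stand; what a row does not reach is not made up. A row lasts 1/12 s, in which the tool goes at most 41.7 mm and 7.16 degrees, less where a joint would pass 70% of its speed; a pose out of reach is approached as far as the arm can. A call with a gripper value outside its range is refused whole. The fingers move at their own pace and stop on an object; "newtons" is the grip in N (left out, the last holds). Time passes only in rows, so rows that do not move let the fingers close. It gives the time, the measured TCP pose, the force and the opening at its end, in the units of the state.
- read_state(): the state, without advancing time (a new reading comes with each control period).
- grab_frame(name): name is "scene" or "side" or "wrist"; returns the picture (400x640x3 uint8, red, green, blue); there is no depth.
- calibration(name): a dict with "fovy" (degrees; the focal length in pixels is half the picture's height over the tangent of half this angle, whatever the lens; pixels are square), "cx", "cy" (the principal point, pixels), "R" (3x3) and "t" (3): a world point X has camera coordinates R X + t; the wrist camera has in their place "tool_from_camera" (4x4, takes a point from camera to tool coordinates, whose origin is the TCP and whose axes are the flange's). Camera axes: x right, y down, z forward; pixel columns grow to the right and rows downward; lengths in mm; the calibration is good to about 2 mm. A picture is of the moment at which its call begins: read the wrist's pose just before it. calibration takes no time and is no camera call.
- close_job(): hands the job in, once; it reports no verdict.
The state is a dict: "t": time; "q": joint angles; "qd": joint speeds; "joint_torque": joint torques, N m; "eef_pos": TCP position; "tcp_rot": TCP orientation; "contact_force": force on the tool from outside, world axes, zero at the start; "torque": the same for the moment, N m; "gripper_width": finger opening in mm.
Only numpy, scipy, OpenCV 4.12 (cv2) and the standard library are available. Lean on these libraries where they do the work, as an engineer would, in place of code of your own. Each camera call takes 0.05 s, during which the arm holds its last target. There are 200 camera calls.

TASK

Pick up the C-shaped puller by its grip, slide its prongs under the overhanging cap of the tall square tube and press it on gently until its back stop rests against the cap's edge, then pull straight up so that the cap pops off and stays lying level in the puller. Set the puller down upright in the shallow steel tray with the cap still in it and let go. Never force the puller sideways against the cap or tube or lever with it, do not touch the cap with the fingers, and leave the other things on the bench alone.

Things in the scene. Friction and masses are not known exactly. Their poses are not given: they have to be found in the camera images.
- puller_grip (a point): Centre of the grip block of a loose C-shaped aluminium puller (about 0.26 kg; in mm: 74 long, 58 wide, 88 tall) that stands upright on its two prongs; 68 above its underside, straight above the pocket point. x: the way the prongs point, toward the open end; y across; z up. Block 50 (x) by 22 (y) by 40 tall: grasp across the 22. The top plate below it, 68 by 58, has its upper face 20 below this point.
- puller_pocket (a point): Middle of the puller's pocket, level (all in mm) with the prongs' upper faces, on which the cap's overhang is to lie; 48 below the grip point, 20 above the underside. Prongs along x, each 12 wide, 20 tall, from x -40.5 to 33, with a 34 wide slot between them, open at both ends. A lip 4 high, 5 long on each tip begins at x 28. Top plate's underside 22 above this point. Sides open.
- puller_back (a point): Middle of the range of the puller's back stop, a steel plate 56 wide, 19 tall that stands across the rear of the pocket and faces along the puller's x; 24.5 behind the pocket point, 11 above it (mm). The stop is clamped tight, but anywhere from 4 mm behind to 4 mm ahead of this point: its setting is not measured, so its touch on the cap's edge must be felt. It does not yield.
- cap_mid (a point): Centre of the head of the loose black plastic cap (about 0.04 kg) on the tall tube. Head 46 by 46 mm, 10 thick, z up, sides along x and y. A plug below it, 22 wide and 18 long, sits in the tube with up to 2 sideways play, held by sprung catches: about 8 to 16 N of straight upward pull, then it pops and is free; out of the tube after 18. Lying in the puller this point is 5 above the pocket point.
- post: Tall square steel tube, 30 by 30 mm outside, sides along x and y, upright and fixed in a clamp block 70 by 70 by 30 tall. Origin: centre of the block's underside, on the bench. The tube's rim is at z 110; there the cap sits, its sides parallel to the tube's. The puller may come from any side. Tube bears 15 N from the puller, the cap 9 N sideways and 25 N upward.
- post_top (a point): Centre of the tube's upper rim, level with the underside of the seated cap's head, which overhangs the tube by 8 mm on every side. Axes as the tube's.
- tray: Shallow open steel tray, fixed, 150 (x) by 130 (y) by 22 mm tall outside, walls 4 mm thick. Origin at the centre of its underside on the bench; inner floor about 4 mm above it
- stub: Low fixed tube stub in a like clamp block, 62 mm tall, with a flush insert: not to be worked on. Origin at the centre of its underside
- wrench: Loose wrench lying flat on the bench, bystander. Origin on its underside
- spray_can: Loose grey can, 54 across, 150 mm tall, standing, bystander. Origin at the centre of its underside
- angle: Loose piece of angle iron, 120 by 40 by 40 mm, bystander. Origin at the centre of its underside
- bolt_box: Loose open cardboard box, 100 by 80 by 40 mm, bystander. Origin at the centre of its underside
- offcut: Loose offcut of square tube lying on the bench, 30 by 30, 100 mm long, bystander. Origin at one end of it, on the bench
Things that resemble listed ones, but are neither listed nor needed, are in the scene too. What is shaped like the post but orange is not meant.

How it is judged (in metres and radians):
On the way, in this order (a step that is already met when the one before it is completed fails the run):
1. the puller's prongs are under the cap, not yet lifting it, and its back stop rests against the cap (at least 1.5 N) while the cap is still on the tube (x of cap_mid in the frame of puller_grip between -0.009 and 0.008 m and y of cap_mid in the frame of puller_grip between -0.009 and 0.009 m and z of cap_mid in the frame of puller_grip between -0.041 and -0.028 m and contact force between puller and cap above 1.5 N and z of cap_mid in the frame of post below 0.118 m), for 0.02 s.
2. the cap is off the tube, at least 20 mm above its seat, lying level in the puller (x of cap_mid in the frame of puller_grip between -0.009 and 0.008 m and y of cap_mid in the frame of puller_grip between -0.009 and 0.009 m and z of cap_mid in the frame of puller_grip between -0.05 and -0.028 m and z of cap_mid in the frame of post above 0.135 m and angle between cap_mid's own z axis and vertical below 0.2 rad), for 0.2 s.
At the end, for the whole second after the job is handed in: The puller stands upright (within 0.1 rad) on the tray's floor, its grip point within 60 mm (x) and 50 mm (y) of the tray's centre, with the cap lying level (within 0.2 rad) in its pocket; both at rest and the puller released (x of puller_grip in the frame of tray between -0.06 and 0.06 m and y of puller_grip in the frame of tray between -0.05 and 0.05 m and z of puller_grip in the frame of tray below 0.078 m and angle between puller_grip's own z axis and vertical below 0.1 rad and x of cap_mid in the frame of puller_grip between -0.009 and 0.008 m and y of cap_mid in the frame of puller_grip between -0.009 and 0.009 m and z of cap_mid in the frame of puller_grip between -0.05 and -0.028 m and angle between cap_mid's own z axis and vertical below 0.2 rad and linear speed of each of puller, cap below 0.02 m/s and contact force between the fingers and puller below 0.1 N); the robot touches nothing.
It fails at once if more than 25 N between the puller and the cap (contact force between puller and cap above 25 N).
It fails at once if the puller is forced sideways: more than 15 N against the tube or block, or more than 9 N against the cap before the prongs lift it (contact force between puller and post above 15 N or (contact force between puller and cap above 9 N and z of cap_mid in the frame of puller_grip above -0.041 m)).
It fails at once if the cap is levered or tipped by more than 0.35 rad (angle between cap_mid's own z axis and vertical above 0.35 rad).
It fails at once if the robot's fingers press on the cap (contact force between the fingers and cap above 0.5 N).
It fails at once if a loose bystander is pushed more than 20 mm (distance of any of wrench, spray_can, angle, bolt_box, offcut from where it was at the start of the episode above 0.02 m).
It also fails if it takes over 58 s, if anything falls off the work surface, if the arm or the gripper's body presses on something with over 40 N, if the wrist force passes 120 N, or if a joint passes its speed limit or range.

## Working session

There is one attempt and no reset: what is moved stays moved. The work goes in short steps, Python scripts to look and compute and a tool call to move; the robot and the scene stay as the last step left them, time stands still between calls to the robot, and variables do not carry over. Pictures are saved under pics/ and viewed, about 8 in all and at most 12, crops included, and the job is handed in when it is done.

Besides the shell and the picture viewer there is one more tool, called after ">>>" by a JSON object that holds its "fn" and its "kwargs", one argument or row to a line. play_rows: Moves the arm, as the interface text tells. Its arguments: {"type":"object","properties":{"plan":{"type":"array"},"newtons":{"type":"number"}},"required":["plan"]}

```bash
mkdir -p pics
python3 - <<'E'
from plant import *
import cv2,numpy as np
s=read_state();print(s)
for n in ["scene","side","wrist"]:
    c=calibration(n);print(n,c)
    cv2.imwrite(f"pics/{n}0.png",cv2.cvtColor(grab_frame(n),cv2.COLOR_RGB2BGR))
E
```

```text
{'t': 0.0, 'q': array([1.14839895e+00, 2.59196942e-01, 2.07612425e-02, 1.33372374e+00,
       4.15630533e-07, 1.41819191e+00]), 'qd': array([ 0.00017866,  0.00037007, -0.00047775,  0.00077707, -0.00049957,
        0.00056828]), 'joint_torque': array([-1.40746004e-03, -5.55643380e+01,  3.44524920e+01,  1.39880308e-02,
       -1.53630135e-04,  1.42332200e-05]), 'eef_pos': array([146.47923525, 529.83538724, 230.66339683]), 'tcp_rot': array([[-9.63826040e-01,  2.66531522e-01, -5.59183324e-04],
       [ 2.66532027e-01,  9.63825261e-01, -1.24313329e-03],
       [ 2.07620806e-04, -1.34720450e-03, -9.99999071e-01]]), 'contact_force': array([-0.23832777, -0.53203969,  0.04446235]), 'torque': array([0.00190586, 0.0620147 , 0.02867838]), 'gripper_width': 85.1420949207602}
scene {'fovy': 49.10592723587097, 'cx': 324.8775499792757, 'cy': 201.19848598857152, 'R': array([[-0.67411734,  0.73861521,  0.00365791],
       [ 0.60639527,  0.55625721, -0.56821008],
       [-0.42172335, -0.38082213, -0.8228754 ]]), 't': array([ 346.77985714, -311.70639226, 1534.87098371])}
side {'fovy': 53.34422777137769, 'cx': 318.0736520397294, 'cy': 198.31042931437236, 'R': array([[-9.64669929e-01, -2.63461312e-01, -2.56613664e-04],
       [-1.69066971e-01,  6.19789201e-01, -7.66340464e-01],
       [ 2.02060110e-01, -7.39222215e-01, -6.42434610e-01]]), 't': array([558.34605648, 149.34913303, 901.14872229])}
wrist {'fovy': 65.83428249462229, 'cx': 318.7798473438592, 'cy': 201.25142479553105, 'tool_from_camera': array([[-2.93736148e-04, -9.52703431e-01, -3.03901443e-01,
         7.69905856e+01],
       [ 9.99999921e-01, -1.98659004e-04, -3.43772669e-04,
         1.35689688e+00],
       [ 2.67140644e-04, -3.03901520e-01,  9.52703414e-01,
        -1.42205692e+02],
       [ 0.00000000e+00,  0.00000000e+00,  0.00000000e+00,
         1.00000000e+00]])}
```

View pics/scene0.png

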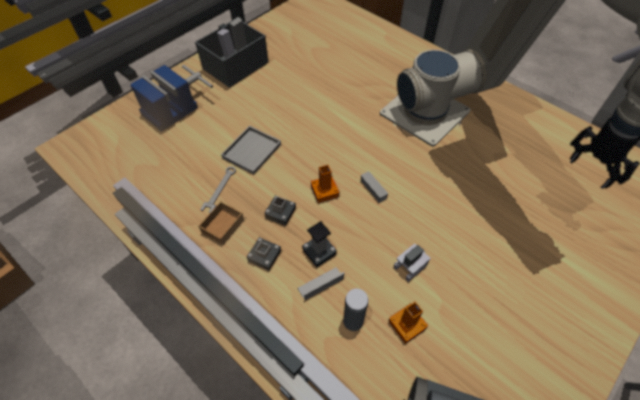

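View pics/side0.png

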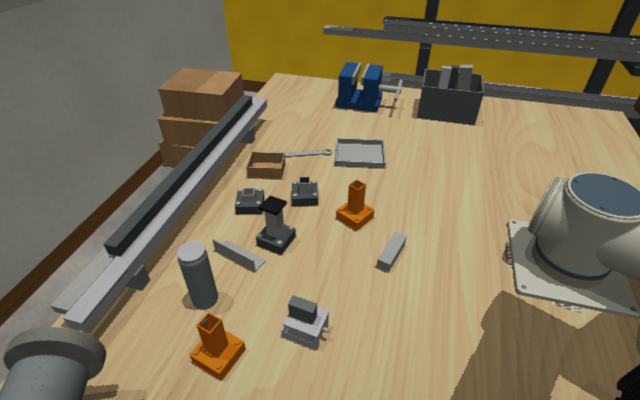

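The scene view (blurry) and side view show:
- **Puller:** scene (411,261), side (305,320). It has a grey grip on an aluminium C, and it's the only such thing.
- **Capped tall post:** scene (319,243), side (276,225).
- **Could be mistaken for the post:** orange posts at side (216,347) and (356,205), and low stubs at side (305,191) and (250,200).
- **Tray:** side (360,153), scene (251,150).

Next I'll take a close crop and triangulate.

```bash
cat > h.py <<'E'
from plant import *
import cv2,numpy as np
def cam(n,s=None):
    c=calibration(n);f=200/np.tan(np.radians(c['fovy']/2))
    if n=='wrist':
        T=np.array(c['tool_from_camera']);Rw=s['tcp_rot']
        Rc=Rw@T[:3,:3];o=Rw@T[:3,3]+s['eef_pos']
        R=Rc.T;t=-R@o
    else: R=np.array(c['R']);t=np.array(c['t'])
    return f,c['cx'],c['cy'],R,t
def ray(C,p):
    f,cx,cy,R,t=C
    d=R.T@np.array([(p[0]-cx)/f,(p[1]-cy)/f,1]);return -R.T@t,d
def onz(C,p,z):
    o,d=ray(C,p);return o+d*(z-o[2])/d[2]
def proj(C,X):
    f,cx,cy,R,t=C;q=R@np.array(X)+t;return np.array([cx+f*q[0]/q[2],cy+f*q[1]/q[2]])
def tri(*cp):
    A=np.zeros((3,3));b=np.zeros(3)
    for C,p in cp:
        o,d=ray(C,p);d=d/np.linalg.norm(d);M=np.eye(3)-np.outer(d,d);A+=M;b+=M@o
    return np.linalg.solve(A,b)
E
python3 - <<'E'
from h import *
S=cam('scene');D=cam('side')
for n,a,b in [('puller top',(412,253),(303,306)),('cap',(319,230),(274,204)),('tray',(251,150),(360,153))]:
    print(n,tri((S,a),(D,b)).round())
a=cv2.imread('pics/side0.png')
u=lambda x,y,w,h,k:cv2.resize(a[y:y+h,x:x+w],None,fx=k,fy=k,interpolation=cv2.INTER_CUBIC)
# left: puller 265-345 x 285-355; right: post
cv2.imwrite('pics/c1.png',np.hstack([u(265,280,80,80,5),u(235,180,80,80,5)]))
E
```

```text
puller top [522. 312.  76.]
cap [651. 104. 119.]
tray [ 530. -311.    8.]
```

View pics/c1.png

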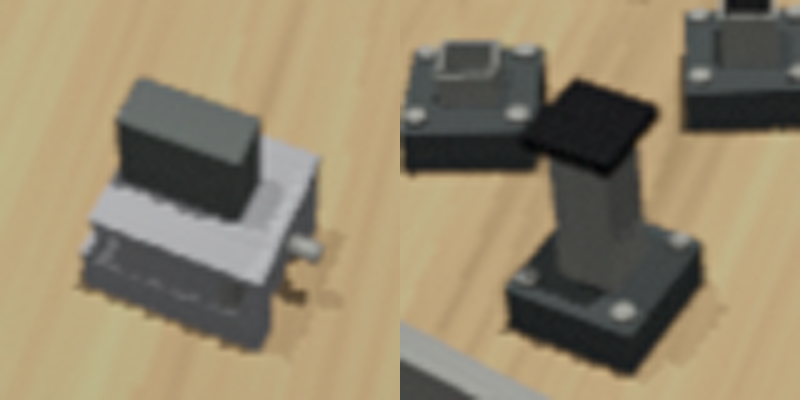

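Run:
```python
from h import *
D=cam('side')
for nm,z,x0,y0,pp in [('grip',88,265,280,[(140,78),(262,118),(240,165),(117,121)]),('cap',120,155,180,[(575,79),(660,112),(612,175),(523,138)])]:
    P=np.array([onz(D,(x0+x/5,y0+y/5),z)[:2] for x,y in pp]);print(nm,P.round(),P.mean(0).round(1))
    for i in range(4):
        e=P[(i+1)%4]-P[i];print(np.linalg.norm(e).round(1),np.degrees(np.arctan2(e[1],e[0])).round(1))
T=[(334,165),(385,167),(383,140),(336,139)]
P=np.array([onz(D,p,22)[:2] for p in T]);print(P.round(),P.mean(0))
```

```text
grip [[543. 304.]
 [496. 309.]
 [498. 330.]
 [546. 324.]] [520.7 316.5]
48.0 174.1
21.1 83.8
48.0 -7.2
20.0 -96.3
cap [[669.  81.]
 [625.  92.]
 [631. 137.]
 [677. 125.]] [650.6 108.8]
45.9 165.3
45.1 81.7
47.2 -15.2
44.6 -99.9
[[ 588. -210.]
 [ 443. -239.]
 [ 470. -385.]
 [ 615. -351.]] [ 529.10208457 -296.40761274]
```

>>> {"fn": "play_rows", "kwargs": {
  "plan": [
    [-0.03, -0.0076, 0, 0, 0, 0, 1],
    [-0.03, -0.0076, 0, 0, 0, 0, 1],
    [-0.03, -0.0076, 0, 0, 0, 0, 1],
    [-0.03, -0.0076, 0, 0, 0, 0, 1],
    [-0.03, -0.0076, 0, 0, 0, 0, 1],
    [-0.03, -0.0076, 0, 0, 0, 0, 1],
    [-0.03, -0.0076, 0, 0, 0, 0, 1],
    [-0.03, -0.0076, 0, 0, 0, 0, 1],
    [-0.03, -0.0076, 0, 0, 0, 0, 1],
    [-0.03, -0.0076, 0, 0, 0, 0, 1],
    [-0.03, -0.0076, 0, 0, 0, 0, 1],
    [-0.03, -0.0076, 0, 0, 0, 0, 1],
    [-0.03, -0.0076, 0, 0, 0, 0, 1],
    [-0.028, -0.0076, 0, 0, 0, 0, 1],
    [0, 0, 0, 0, 0, -0.08, 1],
    [0, 0, 0, 0, 0, -0.077, 1],
    [0, 0, 0, 0, 0, 0, 1],
    [0, 0, 0, 0, 0, 0, 1]
  ]
}}

```text
t: 1.65
eef_pos: [521.1, 316.0, 231.0]
tcp_rot: [[-0.993, 0.115, -0.001], [0.115, 0.993, -0.0], [0.001, -0.0, -1.0]]
contact_force: [0.3, 0.2, -0.6]
gripper_width: 85.6
```

Run:
```python
from h import *
s=read_state();print(s['t'],s['eef_pos'],s['tcp_rot'].round(3),s['q'].round(2),s['contact_force'].round(2))
a=cv2.cvtColor(grab_frame('wrist'),cv2.COLOR_RGB2BGR);cv2.imwrite('pics/w1.png',a)
np.save('w1.npy',s,allow_pickle=True)
C=cam('wrist',s);print(proj(C,(521,316,88)))
```

```text
1.65 [521.05724884 316.01431854 230.96217188] [[-0.993  0.115 -0.001]
 [ 0.115  0.993 -0.   ]
 [ 0.001 -0.    -1.   ]] [0.41 0.36 0.17 1.38 0.   0.52] [ 0.28  0.15 -0.59]
[317.63212356 187.15231131]
```

View pics/w1.png

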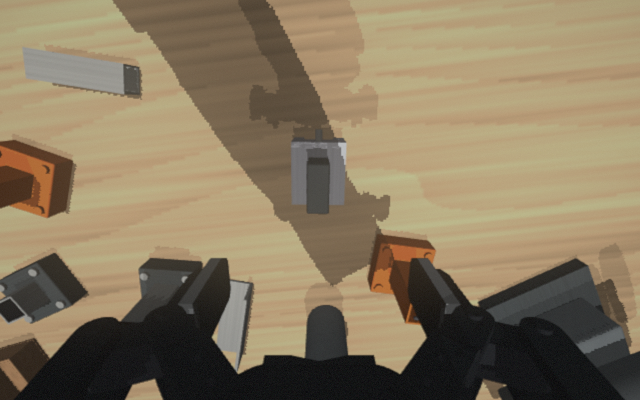

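The wrist view shows the puller grip's top centred at (318,186), where I predicted (317.6,187). The screw at (320,132) marks the rear, on the robot side, so the prongs open toward +x. An orange post stands clear at (403,265). Next I'll descend and grasp.

>>> {"fn": "play_rows", "kwargs": {
  "plan": [
    [0, 0, 0.03, 0, 0, 0, 1],
    [0, 0, 0.03, 0, 0, 0, 1],
    [0, 0, 0.03, 0, 0, 0, 1],
    [0, 0, 0.03, 0, 0, 0, 1],
    [0, 0, 0.03, 0, 0, 0, 1],
    [0, 0, 0.02, 0, 0, 0, 1],
    [0, 0, 0.006, 0, 0, 0, 1],
    [0, 0, 0, 0, 0, 0, 0.5],
    [0, 0, 0, 0, 0, 0, 0.2],
    [0, 0, 0, 0, 0, 0, 0],
    [0, 0, 0, 0, 0, 0, 0],
    [0, 0, 0, 0, 0, 0, 0],
    [0, 0, 0, 0, 0, 0, 0],
    [0, 0, 0, 0, 0, 0, 0],
    [0, 0, 0, 0, 0, 0, 0]
  ],
  "newtons": 60
}}

```text
t: 2.95
eef_pos: [521.6, 316.3, 56.4]
tcp_rot: [[-0.994, 0.113, 0.002], [0.113, 0.994, 0.001], [-0.002, 0.001, -1.0]]
contact_force: [-0.9, -1.1, 6.2]
gripper_width: 21.0
```

>>> {"fn": "play_rows", "kwargs": {
  "plan": [
    [0, 0, -0.01, 0, 0, 0, 0],
    [0, 0, -0.02, 0, 0, 0, 0],
    [0, 0, -0.025, 0, 0, 0, 0],
    [0, 0, -0.025, 0, 0, 0, 0],
    [0, 0, -0.025, 0, 0, 0, 0],
    [0, 0, -0.025, 0, 0, 0, 0],
    [0, 0, -0.01, 0, 0, 0, 0],
    [0, 0, 0, 0, 0, 0, 0],
    [0, 0, 0, 0, 0, 0, 0]
  ]
}}

```text
t: 3.7
eef_pos: [521.0, 316.1, 194.8]
tcp_rot: [[-0.994, 0.113, -0.0], [0.113, 0.994, -0.0], [0.0, -0.0, -1.0]]
contact_force: [-0.2, -0.6, -3.7]
gripper_width: 21.2
```

Run:
```python
from h import *
s=read_state();print(s['t'],s['eef_pos'],s['contact_force'].round(2),s['gripper_width'],s['torque'].round(2))
D=cam('side')
for n,p,z in [('can',(200,290),10),('orange1',(216,355),15),('orange2',(356,215),15),('postbase',(276,237),15),('stub',(305,190),20),('offcut',(391,250),15),('angle',(238,253),10)]: print(n,onz(D,p,z).round())
a=cv2.cvtColor(grab_frame('side'),cv2.COLOR_RGB2BGR);cv2.imwrite('pics/s1.png',a)
w=cv2.cvtColor(grab_frame('wrist'),cv2.COLOR_RGB2BGR);cv2.imwrite('pics/w2.png',w)
```

```text
3.7 [520.97899434 316.06979239 194.75051669] [-0.23 -0.62 -3.71] 21.220465367746726 [-0.01 -0.04  0.01]
can [757. 288.  10.]
orange1 [657. 413.  15.]
orange2 [485. -22.  15.]
postbase [654. 104.  15.]
stub [637. -79.  20.]
offcut [385.  74.  15.]
angle [723. 171.  10.]
```

>>> {"fn": "play_rows", "kwargs": {
  "plan": [
    [-0.0215, -0.0145, 0, 0, 0, 0, 0],
    [-0.0215, -0.0145, 0, 0, 0, 0, 0],
    [-0.0215, -0.0145, 0, 0, 0, 0, 0],
    [-0.0215, -0.0145, 0, 0, 0, 0, 0],
    [-0.0215, -0.0145, 0, 0, 0, 0, 0],
    [-0.0215, -0.0145, 0, 0, 0, 0, 0],
    [0, 0, 0, 0, 0, 0.05, 0],
    [0, 0, 0, 0, 0, 0.046, 0],
    [0, 0, 0, 0, 0, 0, 0],
    [0, 0, 0, 0, 0, 0, 0],
    [0, 0, 0, 0, 0, 0, 0]
  ]
}}

```text
t: 4.72
eef_pos: [639.1, 215.4, 194.3]
tcp_rot: [[-0.979, 0.205, -0.002], [0.205, 0.979, -0.0], [0.001, -0.001, -1.0]]
contact_force: [0.4, 0.4, -3.2]
gripper_width: 21.3
```

Run:
```python
from h import *
import pickle
s=read_state();print(s['t'],s['eef_pos'],s['tcp_rot'].round(4))
pickle.dump(s,open('w3.pkl','wb'))
a=cv2.cvtColor(grab_frame('wrist'),cv2.COLOR_RGB2BGR);cv2.imwrite('pics/w3.png',a)
b=cv2.cvtColor(grab_frame('side'),cv2.COLOR_RGB2BGR);cv2.imwrite('pics/s3.png',b)
u,v=proj(cam('wrist',s),(651,109,120));print(u,v)
x,y=int(u)-50,int(v)-40;x=max(x,0);y=max(y,0);print(x,y)
u=lambda x,y,w,h,k:cv2.resize(a[y:y+h,x:x+w],None,fx=k,fy=k,interpolation=cv2.INTER_CUBIC)
c=u(x,y,100,100,4);cv2.imwrite('pics/w3c.png',np.hstack([c,cv2.resize(a[100:350,200:450],(400,400))]))
```

```text
4.7167 [639.05156631 215.3636123  194.33043371] [[-9.787e-01  2.055e-01 -1.500e-03]
 [ 2.055e-01  9.787e-01 -3.000e-04]
 [ 1.500e-03 -6.000e-04 -1.000e+00]]
186.39903948607252 252.17579712002112
136 212
```

View pics/w3c.png

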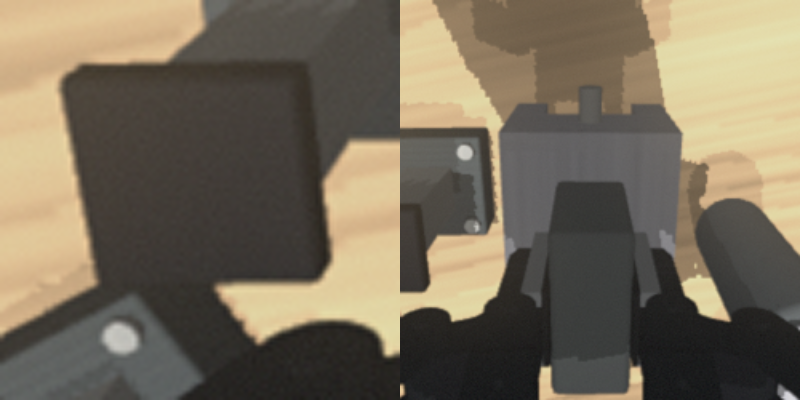

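The left crop shows the cap, its top face plus the darker rim sides on its upper and right edges. On the right, the puller is held centred and square between the fingers. I'll boost the contrast to separate the top face from the rim.

Run:
```python
from h import *
a=cv2.imread('pics/w3.png')[220:295,140:230]
a=cv2.resize(a,None,fx=7,fy=7,interpolation=cv2.INTER_CUBIC).astype(float)
cv2.imwrite('pics/w3d.png',np.clip((a-10)*3.5,0,255).astype(np.uint8))
```

```text
(no output)
```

View pics/w3d.png

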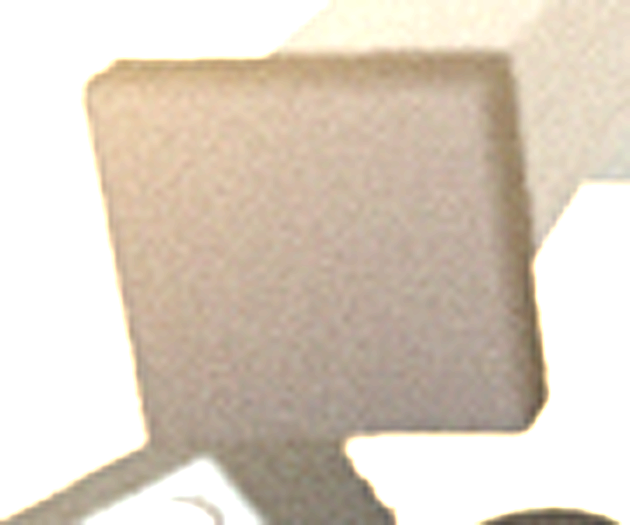

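Run:
```python
from h import *
import pickle
s=pickle.load(open('w3.pkl','rb'));C=cam('wrist',s)
def rep(pp,z):
    P=np.array([onz(C,(140+x/7-.43,220+y/7-.43),z)[:2] for x,y in pp]);print(P.round(1).tolist(),P.mean(0).round(1))
    n=len(P)
    for i in range(n if n>3 else n-1):
        e=P[(i+1)%n]-P[i];print(np.linalg.norm(e).round(1),np.degrees(np.arctan2(e[1],e[0])).round(1))
    return P
rep([(88,85),(486,84),(526,432),(148,441)],120)
P=rep([(112,62),(512,52),(548,400)],110);print((P[0]+P[2])/2)
print(np.degrees(np.arctan2(s['tcp_rot'][1,1],s['tcp_rot'][0,1]))-90)
```

```text
[[629.3, 89.2], [638.0, 131.6], [680.3, 122.6], [672.5, 79.8]] [655.  105.8]
43.2 78.3
43.2 -11.9
43.5 -100.3
44.2 167.7
[[630.2, 86.3], [638.3, 131.0], [682.0, 121.5]] [650.1 112.9]
45.4 79.7
44.7 -12.3
[656.06936076 103.89082901]
-11.85595264701385
```

>>> {"fn": "play_rows", "kwargs": {
  "plan": [
    [-0.0197, -0.0174, 0, 0, 0, 0, 0],
    [-0.0197, -0.0174, 0, 0, 0, 0, 0],
    [-0.0197, -0.0174, 0, 0, 0, 0, 0],
    [-0.0197, -0.0174, 0, 0, 0, 0, 0],
    [-0.0197, -0.0174, 0, 0, 0, 0, 0],
    [-0.0197, -0.0174, 0, 0, 0, 0, 0],
    [0, 0, 0, 0, 0, 0, 0],
    [0, 0, 0, 0, 0, 0, 0],
    [0, 0, 0, 0, 0, 0, 0]
  ]
}}

```text
t: 5.57
eef_pos: [733.2, 88.9, 195.0]
tcp_rot: [[-0.978, 0.207, -0.001], [0.207, 0.978, 0.0], [0.001, 0.0, -1.0]]
contact_force: [-0.6, 0.4, -4.2]
gripper_width: 21.0
```

Run:
```python
from h import *
import pickle
s=read_state();print(s['t'],s['eef_pos'],s['tcp_rot'].round(4))
pickle.dump(s,open('w4.pkl','wb'))
a=cv2.cvtColor(grab_frame('wrist'),cv2.COLOR_RGB2BGR);cv2.imwrite('pics/w4.png',a)
print(proj(cam('wrist',s),(655,105,120)))
a=cv2.resize(a[50:250,240:400],None,fx=3.5,fy=3,interpolation=cv2.INTER_CUBIC).astype(float)
cv2.imwrite('pics/w4d.png',np.clip((a-10)*3,0,255).astype(np.uint8))
```

```text
5.5667 [733.176693    88.92601421 195.03458881] [[-9.784e-01  2.069e-01 -6.000e-04]
 [ 2.069e-01  9.784e-01  3.000e-04]
 [ 6.000e-04  2.000e-04 -1.000e+00]]
[316.22533877  98.21369098]
```

View pics/w4d.png

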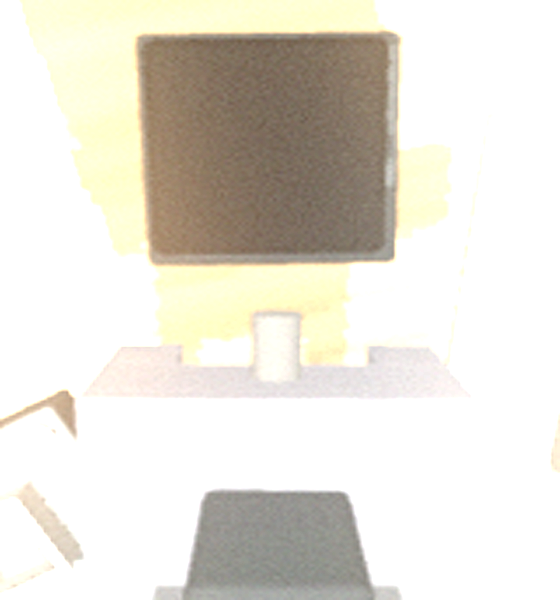

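This crop places the puller's mid-plane at column 319 and the cap's centre at 317.0 (row 99). The cap is therefore about 1.4 mm to tool −y and rotated about 0.8°, which agrees with the earlier measurement. I'll go back over the top to the standoff and then down.

>>> {"fn": "play_rows", "kwargs": {
  "plan": [
    [0, 0, 0, 0, 0, -0.012, 0],
    [0.015, -0.0005, 0, 0, 0, 0, 0],
    [0.03, 0, 0, 0, 0, 0, 0],
    [0.03, 0, 0, 0, 0, 0, 0],
    [0.03, 0, 0, 0, 0, 0, 0],
    [0.03, 0, 0, 0, 0, 0, 0],
    [0.016, 0, 0, 0, 0, 0, 0],
    [0, 0, 0, 0, 0, 0, 0],
    [0, 0, 0.02, 0, 0, 0, 0],
    [0, 0, 0.02, 0, 0, 0, 0],
    [0, 0, 0.016, 0, 0, 0, 0],
    [0, 0, 0, 0, 0, 0, 0],
    [0, 0, 0, 0, 0, 0, 0],
    [0, 0, 0, 0, 0, 0, 0]
  ]
}}

```text
t: 6.78
eef_pos: [585.9, 117.9, 140.4]
tcp_rot: [[-0.981, 0.195, 0.002], [0.195, 0.981, 0.0], [-0.001, 0.0, -1.0]]
contact_force: [-0.2, -0.5, -3.0]
gripper_width: 20.8
```

Run:
```python
from h import *
s=read_state();print(s['t'],s['eef_pos'],s['contact_force'].round(2),s['torque'].round(2))
R=s['tcp_rot'];print(R.round(4))
c=np.array([733.18,88.93])
# cap estimate from w4 in world
R4=np.array([[-.9784,.2069],[.2069,.9784]]);cap=c+R4@np.array([79.2,-1.4]);print('cap',cap,'in tool',R[:2,:2].T@(cap-s['eef_pos'][:2]))
a=cv2.cvtColor(grab_frame('side'),cv2.COLOR_RGB2BGR);cv2.imwrite('pics/s5.png',a)
cv2.imwrite('pics/s5c.png',np.clip(cv2.resize(a[150:260,230:360],None,fx=6,fy=5,interpolation=cv2.INTER_CUBIC).astype(float)*1.6,0,255).astype(np.uint8))
```

```text
6.7833 [585.9110106  117.90790786 140.44389732] [-0.25 -0.49 -2.96] [ 0.   -0.01  0.03]
[[-9.808e-01  1.948e-01  1.500e-03]
 [ 1.948e-01  9.808e-01  1.000e-04]
 [-1.500e-03  4.000e-04 -1.000e+00]]
cap [655.40106 103.94672] in tool [-70.8783991   -0.15370678]
```

View pics/s5c.png

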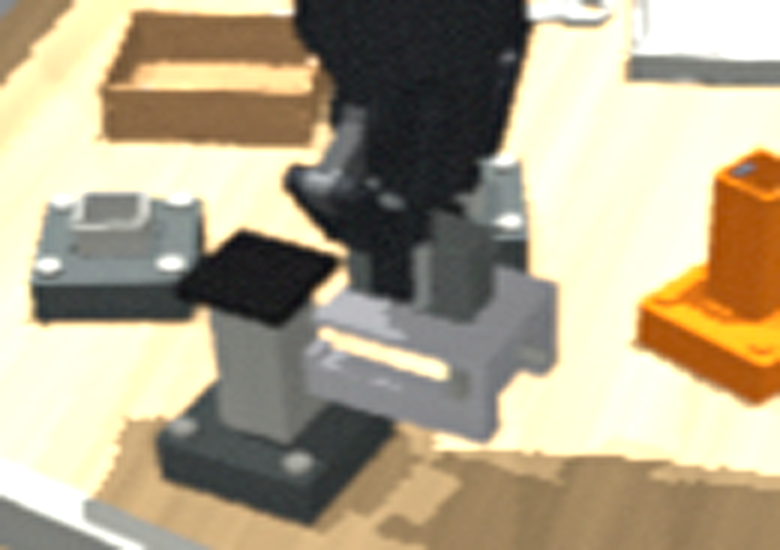

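The side view shows the puller behind the post, its prongs just below the cap's underside and pointing at the tube. I'll slide in gently.

>>> {"fn": "play_rows", "kwargs": {
  "plan": [
    [-0.006, 0, 0.0012, 0, 0, 0, 0],
    [-0.006, 0, 0, 0, 0, 0, 0],
    [-0.006, 0, 0, 0, 0, 0, 0],
    [-0.002, 0, 0, 0, 0, 0, 0],
    [-0.002, 0, 0, 0, 0, 0, 0],
    [-0.002, 0, 0, 0, 0, 0, 0],
    [0, 0, 0, 0, 0, 0, 0]
  ]
}}

```text
t: 7.42
eef_pos: [609.2, 112.7, 137.9]
tcp_rot: [[-0.981, 0.196, -0.0], [0.196, 0.981, -0.0], [0.0, -0.0, -1.0]]
contact_force: [-0.5, 0.4, -3.2]
gripper_width: 20.7
```

>>> {"fn": "play_rows", "kwargs": {
  "plan": [
    [-0.0015, 0, 0, 0, 0, 0, 0],
    [-0.0015, 0, 0, 0, 0, 0, 0],
    [0, 0, 0, 0, 0, 0, 0]
  ]
}}

```text
t: 7.67
eef_pos: [612.0, 112.3, 138.1]
tcp_rot: [[-0.981, 0.196, 0.0], [0.196, 0.981, 0.0], [-0.0, 0.0, -1.0]]
contact_force: [-0.3, -0.1, -2.4]
gripper_width: 21.0
```

>>> {"fn": "play_rows", "kwargs": {
  "plan": [
    [-0.0015, 0, 0, 0, 0, 0, 0],
    [-0.0015, 0, 0, 0, 0, 0, 0],
    [-0.0015, 0, 0, 0, 0, 0, 0],
    [0, 0, 0, 0, 0, 0, 0]
  ]
}}

```text
t: 8.0
eef_pos: [616.5, 111.3, 138.1]
tcp_rot: [[-0.981, 0.196, 0.0], [0.196, 0.981, -0.0], [-0.0, -0.0, -1.0]]
contact_force: [-0.5, 0.3, -2.1]
gripper_width: 21.2
```

>>> {"fn": "play_rows", "kwargs": {
  "plan": [
    [-0.002, 0, 0, 0, 0, 0, 0],
    [-0.002, 0, 0, 0, 0, 0, 0],
    [-0.002, 0, 0, 0, 0, 0, 0],
    [0, 0, 0, 0, 0, 0, 0]
  ]
}}

```text
t: 8.33
eef_pos: [622.5, 110.1, 138.0]
tcp_rot: [[-0.981, 0.196, 0.0], [0.196, 0.981, -0.0], [-0.0, 0.0, -1.0]]
contact_force: [0.4, -0.3, -3.4]
gripper_width: 21.0
```

>>> {"fn": "play_rows", "kwargs": {
  "plan": [
    [-0.002, 0, 0, 0, 0, 0, 0],
    [-0.002, 0, 0, 0, 0, 0, 0],
    [-0.002, 0, 0, 0, 0, 0, 0],
    [0, 0, 0, 0, 0, 0, 0]
  ]
}}

```text
t: 8.67
eef_pos: [628.4, 109.0, 138.0]
tcp_rot: [[-0.981, 0.196, 0.0], [0.196, 0.981, 0.0], [-0.0, 0.0, -1.0]]
contact_force: [0.1, -0.0, -3.1]
gripper_width: 21.2
```

>>> {"fn": "play_rows", "kwargs": {
  "plan": [
    [-0.003, 0, 0, 0, 0, 0, 0],
    [-0.003, 0, 0, 0, 0, 0, 0],
    [-0.003, 0, 0, 0, 0, 0, 0],
    [0, 0, 0, 0, 0, 0, 0]
  ]
}}

```text
t: 9.0
eef_pos: [637.5, 107.1, 138.0]
tcp_rot: [[-0.981, 0.196, 0.0], [0.196, 0.981, -0.0], [-0.0, 0.0, -1.0]]
contact_force: [-0.4, -0.4, -2.8]
gripper_width: 20.9
```

>>> {"fn": "play_rows", "kwargs": {
  "plan": [
    [-0.003, 0, 0, 0, 0, 0, 0],
    [-0.003, 0, 0, 0, 0, 0, 0],
    [-0.003, 0, 0, 0, 0, 0, 0],
    [0, 0, 0, 0, 0, 0, 0]
  ]
}}

```text
t: 9.33
eef_pos: [646.2, 105.4, 138.0]
tcp_rot: [[-0.981, 0.196, 0.0], [0.196, 0.981, -0.0], [-0.0, -0.0, -1.0]]
contact_force: [0.2, 0.5, -3.2]
gripper_width: 21.1
```

>>> {"fn": "play_rows", "kwargs": {
  "plan": [
    [-0.001, 0, 0, 0, 0, 0, 0],
    [-0.001, 0, 0, 0, 0, 0, 0],
    [-0.001, 0, 0, 0, 0, 0, 0],
    [0, 0, 0, 0, 0, 0, 0]
  ]
}}

```text
t: 9.67
eef_pos: [648.7, 104.9, 138.1]
tcp_rot: [[-0.981, 0.196, 0.0], [0.196, 0.981, 0.0], [-0.0, 0.0, -1.0]]
contact_force: [0.5, 0.5, -3.5]
gripper_width: 20.8
```

>>> {"fn": "play_rows", "kwargs": {
  "plan": [
    [-0.0007, 0, 0, 0, 0, 0, 0],
    [-0.0007, 0, 0, 0, 0, 0, 0],
    [0, 0, 0, 0, 0, 0, 0],
    [0, 0, 0, 0, 0, 0, 0]
  ]
}}

```text
t: 10.0
eef_pos: [649.9, 104.7, 138.1]
tcp_rot: [[-0.981, 0.196, -0.0], [0.196, 0.981, -0.0], [-0.0, -0.0, -1.0]]
contact_force: [0.1, -0.1, -2.6]
gripper_width: 21.1
```

>>> {"fn": "play_rows", "kwargs": {
  "plan": [
    [-0.0007, 0, 0, 0, 0, 0, 0],
    [-0.0007, 0, 0, 0, 0, 0, 0],
    [0, 0, 0, 0, 0, 0, 0],
    [0, 0, 0, 0, 0, 0, 0]
  ]
}}

```text
t: 10.33
eef_pos: [651.4, 104.4, 138.1]
tcp_rot: [[-0.981, 0.196, 0.0], [0.196, 0.981, 0.0], [-0.0, 0.0, -1.0]]
contact_force: [0.9, 0.3, -3.1]
gripper_width: 20.9
```

>>> {"fn": "play_rows", "kwargs": {
  "plan": [
    [-0.0007, 0, 0, 0, 0, 0, 0],
    [-0.0007, 0, 0, 0, 0, 0, 0],
    [0, 0, 0, 0, 0, 0, 0],
    [0, 0, 0, 0, 0, 0, 0]
  ]
}}

```text
t: 10.67
eef_pos: [652.7, 104.1, 138.0]
tcp_rot: [[-0.981, 0.196, -0.0], [0.196, 0.981, -0.0], [0.0, -0.0, -1.0]]
contact_force: [0.2, -0.5, -3.0]
gripper_width: 20.9
```

>>> {"fn": "play_rows", "kwargs": {
  "plan": [
    [-0.0007, 0, 0, 0, 0, 0, 0],
    [0, 0, 0, 0, 0, 0, 0],
    [0, 0, 0, 0, 0, 0, 0]
  ]
}}

```text
t: 10.92
eef_pos: [653.4, 104.0, 138.1]
tcp_rot: [[-0.981, 0.196, 0.0], [0.196, 0.981, -0.0], [-0.0, -0.0, -1.0]]
contact_force: [0.3, -0.2, -3.6]
gripper_width: 21.3
```

>>> {"fn": "play_rows", "kwargs": {
  "plan": [
    [-0.0007, 0, 0, 0, 0, 0, 0],
    [0, 0, 0, 0, 0, 0, 0],
    [0, 0, 0, 0, 0, 0, 0]
  ]
}}

```text
t: 11.17
eef_pos: [654.1, 103.8, 138.1]
tcp_rot: [[-0.981, 0.196, 0.0], [0.196, 0.981, -0.0], [-0.0, -0.0, -1.0]]
contact_force: [-0.8, -0.1, -3.4]
gripper_width: 21.1
```

>>> {"fn": "play_rows", "kwargs": {
  "plan": [
    [-0.0007, 0, 0, 0, 0, 0, 0],
    [0, 0, 0, 0, 0, 0, 0],
    [0, 0, 0, 0, 0, 0, 0]
  ]
}}

```text
t: 11.42
eef_pos: [654.8, 103.7, 138.1]
tcp_rot: [[-0.981, 0.196, 0.0], [0.196, 0.981, 0.0], [-0.0, 0.0, -1.0]]
contact_force: [-1.1, 0.5, -3.0]
gripper_width: 20.9
```

>>> {"fn": "play_rows", "kwargs": {
  "plan": [
    [-0.0007, 0, 0, 0, 0, 0, 0],
    [0, 0, 0, 0, 0, 0, 0],
    [0, 0, 0, 0, 0, 0, 0]
  ]
}}

```text
t: 11.67
eef_pos: [655.3, 103.6, 138.1]
tcp_rot: [[-0.981, 0.196, -0.0], [0.196, 0.981, 0.0], [0.0, -0.0, -1.0]]
contact_force: [-1.6, 1.1, -3.3]
gripper_width: 21.2
```

>>> {"fn": "play_rows", "kwargs": {
  "plan": [
    [-0.0007, 0, 0, 0, 0, 0, 0],
    [0, 0, 0, 0, 0, 0, 0],
    [0, 0, 0, 0, 0, 0, 0]
  ]
}}

```text
t: 11.92
eef_pos: [655.6, 103.6, 138.0]
tcp_rot: [[-0.981, 0.195, -0.001], [0.195, 0.981, 0.0], [0.001, -0.0, -1.0]]
contact_force: [-4.3, 1.7, -2.1]
gripper_width: 21.0
```

The stop is felt at about 4.5 N along the press direction, with no side load before that. I'll hold briefly, ease off slightly, then pull straight up slowly.

>>> {"fn": "play_rows", "kwargs": {
  "plan": [
    [-0.0002, 0, 0, 0, 0, 0, 0],
    [0, 0, 0, 0, 0, 0, 0]
  ]
}}

```text
t: 12.08
eef_pos: [655.7, 103.6, 138.0]
tcp_rot: [[-0.981, 0.195, -0.001], [0.195, 0.981, 0.0], [0.001, -0.0, -1.0]]
contact_force: [-6.0, 2.3, -2.1]
gripper_width: 21.4
```

>>> {"fn": "play_rows", "kwargs": {
  "plan": [
    [0.0006, 0, 0, 0, 0, 0, 0],
    [0, 0, -0.001, 0, 0, 0, 0],
    [0, 0, -0.001, 0, 0, 0, 0],
    [0, 0, -0.001, 0, 0, 0, 0],
    [0, 0, -0.001, 0, 0, 0, 0],
    [0, 0, -0.001, 0, 0, 0, 0],
    [0, 0, -0.001, 0, 0, 0, 0],
    [0, 0, 0, 0, 0, 0, 0]
  ]
}}

```text
t: 12.75
eef_pos: [655.8, 103.5, 144.3]
tcp_rot: [[-0.981, 0.196, 0.0], [0.196, 0.981, -0.0], [-0.0, -0.0, -1.0]]
contact_force: [-2.5, -0.1, -5.0]
gripper_width: 20.7
```

>>> {"fn": "play_rows", "kwargs": {
  "plan": [
    [0, 0, -0.0007, 0, 0, 0, 0],
    [0, 0, -0.0007, 0, 0, 0, 0],
    [0, 0, -0.0007, 0, 0, 0, 0],
    [0, 0, 0, 0, 0, 0, 0]
  ]
}}

```text
t: 13.08
eef_pos: [655.7, 103.6, 146.1]
tcp_rot: [[-0.981, 0.196, -0.0], [0.196, 0.981, 0.0], [0.0, 0.0, -1.0]]
contact_force: [-1.2, -0.1, -5.9]
gripper_width: 21.4
```

Light load so far. I'll keep pulling slowly.

>>> {"fn": "play_rows", "kwargs": {
  "plan": [
    [0, 0, -0.0006, 0, 0, 0, 0],
    [0, 0, -0.0006, 0, 0, 0, 0],
    [0, 0, 0, 0, 0, 0, 0]
  ]
}}

```text
t: 13.33
eef_pos: [655.5, 103.6, 146.8]
tcp_rot: [[-0.981, 0.195, -0.001], [0.195, 0.981, 0.0], [0.001, -0.0, -1.0]]
contact_force: [-1.7, 2.0, -9.8]
gripper_width: 21.4
```

>>> {"fn": "play_rows", "kwargs": {
  "plan": [
    [0, 0, -0.0006, 0, 0, 0, 0],
    [0, 0, -0.0006, 0, 0, 0, 0],
    [0, 0, 0, 0, 0, 0, 0]
  ]
}}

```text
t: 13.58
eef_pos: [655.3, 103.6, 147.7]
tcp_rot: [[-0.981, 0.195, -0.002], [0.195, 0.981, 0.0], [0.002, -0.0, -1.0]]
contact_force: [-1.7, 1.2, -16.2]
gripper_width: 21.3
```

>>> {"fn": "play_rows", "kwargs": {
  "plan": [
    [0, 0, -0.0006, 0, 0, 0, 0],
    [0, 0, -0.0006, 0, 0, 0, 0],
    [0, 0, 0, 0, 0, 0, 0]
  ]
}}

```text
t: 13.83
eef_pos: [655.7, 103.4, 149.9]
tcp_rot: [[-0.981, 0.196, -0.0], [0.196, 0.981, -0.0], [-0.0, -0.0, -1.0]]
contact_force: [-2.0, -0.2, -12.1]
gripper_width: 21.0
```

>>> {"fn": "play_rows", "kwargs": {
  "plan": [
    [0, 0, -0.0006, 0, 0, 0, 0],
    [0, 0, -0.0006, 0, 0, 0, 0],
    [0, 0, 0, 0, 0, 0, 0]
  ]
}}

```text
t: 14.08
eef_pos: [655.9, 103.4, 152.0]
tcp_rot: [[-0.981, 0.196, 0.001], [0.196, 0.981, -0.0], [-0.001, 0.0, -1.0]]
contact_force: [-2.8, -0.6, -8.0]
gripper_width: 21.2
```

>>> {"fn": "play_rows", "kwargs": {
  "plan": [
    [0, 0, -0.001, 0, 0, 0, 0],
    [0, 0, -0.001, 0, 0, 0, 0],
    [0, 0, 0, 0, 0, 0, 0]
  ]
}}

```text
t: 14.33
eef_pos: [656.2, 103.5, 154.3]
tcp_rot: [[-0.981, 0.196, 0.002], [0.196, 0.981, -0.0], [-0.002, 0.0, -1.0]]
contact_force: [-3.5, -0.5, -0.8]
gripper_width: 21.0
```

>>> {"fn": "play_rows", "kwargs": {
  "plan": [
    [0.0005, 0, -0.001, 0, 0, 0, 0],
    [0, 0, -0.0015, 0, 0, 0, 0],
    [0, 0, -0.0015, 0, 0, 0, 0],
    [0, 0, -0.0015, 0, 0, 0, 0],
    [0, 0, 0, 0, 0, 0, 0]
  ]
}}

```text
t: 14.75
eef_pos: [656.0, 103.6, 159.2]
tcp_rot: [[-0.981, 0.196, 0.002], [0.196, 0.981, -0.0], [-0.002, 0.0, -1.0]]
contact_force: [0.5, -1.1, -4.1]
gripper_width: 21.4
```

>>> {"fn": "play_rows", "kwargs": {
  "plan": [
    [0, 0, -0.002, 0, 0, 0, 0],
    [0, 0, -0.002, 0, 0, 0, 0],
    [0, 0, -0.002, 0, 0, 0, 0],
    [0, 0, -0.002, 0, 0, 0, 0],
    [0, 0, 0, 0, 0, 0, 0]
  ]
}}

```text
t: 15.17
eef_pos: [655.5, 103.6, 167.0]
tcp_rot: [[-0.981, 0.195, 0.001], [0.195, 0.981, 0.0], [-0.001, 0.0, -1.0]]
contact_force: [0.7, 1.5, -3.8]
gripper_width: 20.9
```

Run:
```python
from h import *
s=read_state();print(s['t'],s['eef_pos'],s['contact_force'].round(2))
a=cv2.cvtColor(grab_frame('side'),cv2.COLOR_RGB2BGR)
cv2.imwrite('pics/s6.png',np.clip(cv2.resize(a[150:260,230:360],None,fx=6,fy=5,interpolation=cv2.INTER_CUBIC).astype(float)*1.6,0,255).astype(np.uint8))
```

```text
15.1667 [655.48065953 103.63942046 167.04746469] [ 0.71  1.47 -3.79]
```

View pics/s6.png

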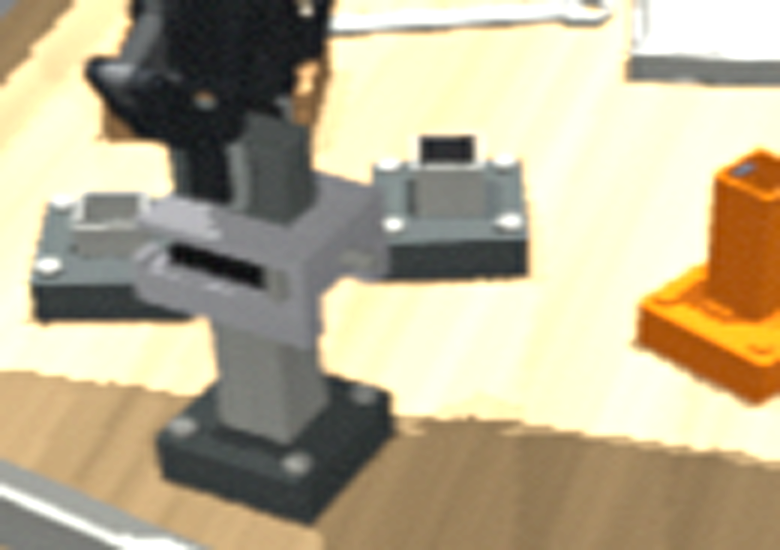

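The side view shows the cap lying level as the dark band in the puller's pocket, clear of the tube. I'll raise it further and then carry it gently to the tray.

>>> {"fn": "play_rows", "kwargs": {
  "plan": [
    [0, 0, -0.002, 0, 0, 0, 0],
    [0, 0, -0.004, 0, 0, 0, 0],
    [0, 0, -0.006, 0, 0, 0, 0],
    [0, 0, -0.007, 0, 0, 0, 0],
    [0, 0, -0.006, 0, 0, 0, 0],
    [0, 0, -0.005, 0, 0, 0, 0],
    [0, 0, -0.003, 0, 0, 0, 0],
    [0, 0, -0.001, 0, 0, 0, 0],
    [0, 0, 0, 0, 0, 0, 0],
    [0, 0, 0, 0, 0, 0, 0]
  ]
}}

```text
t: 16.05
eef_pos: [655.2, 103.6, 200.3]
tcp_rot: [[-0.981, 0.195, -0.0], [0.195, 0.981, -0.0], [0.0, -0.0, -1.0]]
contact_force: [0.1, -0.3, -3.5]
gripper_width: 21.5
```

>>> {"fn": "play_rows", "kwargs": {
  "plan": [
    [0.0004, -0.004, 0, 0, 0, 0, 0],
    [0.0008, -0.008, 0, 0, 0, 0, 0],
    [0.0012, -0.012, 0, 0, 0, 0, 0],
    [0.0017, -0.016, 0, 0, 0, 0, 0],
    [0.0021, -0.02, 0, 0, 0, 0, 0],
    [0.0025, -0.024, 0, 0, 0, 0, 0],
    [0.0029, -0.028, 0, 0, 0, 0, 0],
    [0.0034, -0.033, 0, 0, 0, 0, 0],
    [0.0034, -0.033, 0, 0, 0, 0, 0],
    [0.0034, -0.033, 0, 0, 0, 0, 0],
    [0.0034, -0.033, 0, 0, 0, 0, 0],
    [0.0034, -0.033, 0, 0, 0, 0, 0],
    [0.0034, -0.033, 0, 0, 0, 0, 0],
    [0.0029, -0.028, 0, 0, 0, 0, 0],
    [0.0025, -0.024, 0, 0, 0, 0, 0],
    [0.0021, -0.02, 0, 0, 0, 0, 0],
    [0.0017, -0.016, 0, 0, 0, 0, 0],
    [0.0012, -0.012, 0, 0, 0, 0, 0],
    [0.0008, -0.008, 0, 0, 0, 0, 0],
    [0.0004, -0.004, 0, 0, 0, 0, 0]
  ]
}}

```text
t: 17.72
eef_pos: [529.1, -303.0, 200.5]
tcp_rot: [[-0.98, 0.197, -0.0], [0.197, 0.98, -0.0], [0.0, -0.0, -1.0]]
contact_force: [-0.0, 0.3, -2.7]
gripper_width: 21.4
```

Run:
```python
from h import *
import pickle
s=read_state();print(s['t'],s['eef_pos'],s['contact_force'].round(2));pickle.dump(s,open('w7.pkl','wb'))
a=cv2.cvtColor(grab_frame('wrist'),cv2.COLOR_RGB2BGR);b=cv2.cvtColor(grab_frame('side'),cv2.COLOR_RGB2BGR)
print(proj(cam('wrist',s),(529,-302,22)))
cv2.imwrite('pics/w7.png',np.hstack([cv2.resize(a[0:400,100:540],(440,400)),cv2.resize(b[80:200,310:418],(360,400))]))
```

```text
17.7167 [ 529.08336397 -302.99791607  200.47825327] [-0.03  0.27 -2.74]
[318.58341371 178.28855274]
```

View pics/w7.png

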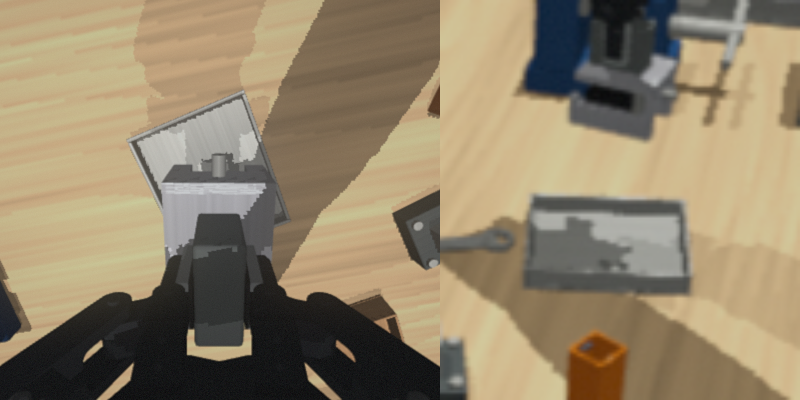

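The wrist view shows the tray's corners at (229,142), (344,92) and (388,220), with the cap still in the pocket in the side inset. I'll compute the tray's centre from these.

Run:
```python
from h import *
import pickle
s=pickle.load(open('w7.pkl','rb'));C=cam('wrist',s)
P=np.array([onz(C,p,22)[:2] for p in [(229,142),(344,92),(388,220)]]);c=(P[0]+P[2])/2
print(P.round(),np.linalg.norm(np.diff(P,axis=0),axis=1),c,'tool shift mm',s['tcp_rot'][:2,:2].T@(c-s['eef_pos'][:2]))
```

```text
[[ 473. -385.]
 [ 449. -261.]
 [ 591. -236.]] [126.51363173 143.92604109] [ 532.09504159 -310.20800235] tool shift mm [-4.3727156  -6.47571652]
```

>>> {"fn": "play_rows", "kwargs": {
  "plan": [
    [-0.0012, -0.0013, 0.004, 0, 0, 0, 0],
    [-0.0013, -0.0013, 0.008, 0, 0, 0, 0],
    [0, 0, 0.012, 0, 0, 0, 0],
    [0, 0, 0.016, 0, 0, 0, 0],
    [0, 0, 0.018, 0, 0, 0, 0],
    [0, 0, 0.018, 0, 0, 0, 0],
    [0, 0, 0.018, 0, 0, 0, 0],
    [0, 0, 0.016, 0, 0, 0, 0],
    [0, 0, 0.011, 0, 0, 0, 0],
    [0, 0, 0.007, 0, 0, 0, 0],
    [0, 0, 0.004, 0, 0, 0, 0],
    [0, 0, 0.002, 0, 0, 0, 0],
    [0, 0, 0, 0, 0, 0, 0],
    [0, 0, 0, 0, 0, 0, 0]
  ]
}}

```text
t: 18.98
eef_pos: [532.3, -304.9, 67.2]
tcp_rot: [[-0.981, 0.195, 0.001], [0.195, 0.981, -0.001], [-0.001, -0.0, -1.0]]
contact_force: [0.4, 0.3, -4.1]
gripper_width: 20.8
```

>>> {"fn": "play_rows", "kwargs": {
  "plan": [
    [0, 0, 0.0012, 0, 0, 0, 0],
    [0, 0, 0.0012, 0, 0, 0, 0],
    [0, 0, 0.0012, 0, 0, 0, 0],
    [0, 0, 0, 0, 0, 0, 0]
  ]
}}

```text
t: 19.32
eef_pos: [531.8, -304.7, 62.8]
tcp_rot: [[-0.981, 0.196, -0.0], [0.196, 0.981, 0.0], [0.0, 0.0, -1.0]]
contact_force: [-0.3, 0.1, -4.1]
gripper_width: 21.1
```

>>> {"fn": "play_rows", "kwargs": {
  "plan": [
    [0, 0, 0.001, 0, 0, 0, 0],
    [0, 0, 0, 0, 0, 0, 0],
    [0, 0, 0, 0, 0, 0, 0]
  ]
}}

```text
t: 19.57
eef_pos: [531.9, -304.7, 61.8]
tcp_rot: [[-0.981, 0.196, -0.0], [0.196, 0.981, 0.0], [0.0, 0.0, -1.0]]
contact_force: [-0.4, 0.1, -4.1]
gripper_width: 21.2
```

>>> {"fn": "play_rows", "kwargs": {
  "plan": [
    [0, 0, 0.001, 0, 0, 0, 0],
    [0, 0, 0, 0, 0, 0, 0],
    [0, 0, 0, 0, 0, 0, 0]
  ]
}}

```text
t: 19.82
eef_pos: [531.9, -304.7, 60.8]
tcp_rot: [[-0.981, 0.196, -0.0], [0.196, 0.981, 0.0], [0.0, 0.0, -1.0]]
contact_force: [0.5, -0.4, -3.7]
gripper_width: 21.3
```

>>> {"fn": "play_rows", "kwargs": {
  "plan": [
    [0, 0, 0.0007, 0, 0, 0, 0],
    [0, 0, 0, 0, 0, 0, 0],
    [0, 0, 0, 0, 0, 0, 0]
  ]
}}

```text
t: 20.07
eef_pos: [531.9, -304.8, 60.5]
tcp_rot: [[-0.981, 0.196, 0.0], [0.196, 0.981, -0.0], [-0.0, -0.0, -1.0]]
contact_force: [-1.5, 0.5, 1.3]
gripper_width: 21.2
```

>>> {"fn": "play_rows", "kwargs": {
  "plan": [
    [0, 0, 0.0007, 0, 0, 0, 0],
    [0, 0, 0, 0, 0, 0, 0],
    [0, 0, 0, 0, 0, 0, 0]
  ]
}}

```text
t: 20.32
eef_pos: [531.9, -304.9, 60.4]
tcp_rot: [[-0.981, 0.196, 0.001], [0.196, 0.981, -0.001], [-0.001, -0.001, -1.0]]
contact_force: [-3.3, 1.5, 6.8]
gripper_width: 21.1
```

The puller has touched the floor at TCP z 60.4, exactly as predicted. I'll unload, release and retreat.

>>> {"fn": "play_rows", "kwargs": {
  "plan": [
    [0, 0, -0.001, 0, 0, 0, 0],
    [0, 0, 0, 0, 0, 0, 0],
    [0, 0, 0, 0, 0, 0, 0.3],
    [0, 0, 0, 0, 0, 0, 0.4],
    [0, 0, 0, 0, 0, 0, 0.5],
    [0, 0, 0, 0, 0, 0, 0.6],
    [0, 0, 0, 0, 0, 0, 0.6],
    [0, 0, 0, 0, 0, 0, 0.6],
    [0, 0, -0.004, 0, 0, 0, 0.6],
    [0, 0, -0.01, 0, 0, 0, 0.6],
    [0, 0, -0.02, 0, 0, 0, 0.6],
    [0, 0, -0.03, 0, 0, 0, 0.6],
    [0, 0, -0.03, 0, 0, 0, 0.6],
    [0.02, 0, -0.03, 0, 0, 0, 0.6],
    [0.03, 0, -0.03, 0, 0, 0, 0.6],
    [0.03, 0, -0.02, 0, 0, 0, 0.6],
    [0, 0, 0, 0, 0, 0, 0.6],
    [0, 0, 0, 0, 0, 0, 0.6]
  ]
}}

```text
t: 21.82
eef_pos: [453.5, -289.4, 236.8]
tcp_rot: [[-0.981, 0.196, 0.003], [0.196, 0.981, -0.003], [-0.004, -0.002, -1.0]]
contact_force: [0.1, -0.1, 0.7]
gripper_width: 51.2
```

Run:
```python
from h import *
s=read_state();print(s['t'],s['eef_pos'],s['contact_force'].round(2),s['gripper_width'])
b=cv2.cvtColor(grab_frame('side'),cv2.COLOR_RGB2BGR)
print(proj(cam('side'),(531,-305,92)))
cv2.imwrite('pics/s8.png',np.clip(cv2.resize(b[95:185,310:410],None,fx=6,fy=6,interpolation=cv2.INTER_CUBIC)*1.4,0,255).astype(np.uint8))
```

```text
21.8167 [ 453.46244126 -289.37539634  236.8099365 ] [ 0.14 -0.07  0.7 ] 51.21126730783012
[360.92343243 130.54278915]
```

View pics/s8.png

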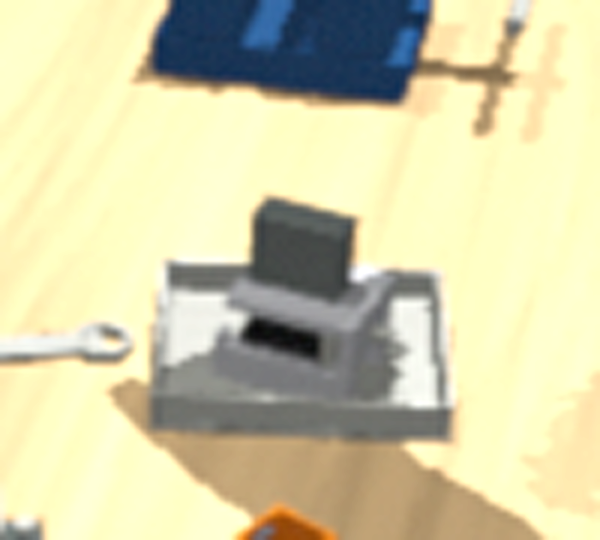

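The puller stands upright in the middle of the tray with the cap level in its pocket, and the gripper is well clear. I'll hand the job in.

```bash
python3 -c "
from plant import *
print(close_job())"
```

```text
the job is handed in; nothing more can be done
None
```

The cap is off the tube and lying level in the puller, and the puller stands upright in the tray, released. I handed the job in at about 22 s of the 58 s allowed; it reports no verdict.

- **Pressing on:** I slid the prongs under the cap with no measurable side load. The back stop was felt at about 4.5 N, rising to about 6.4 N on the brief hold, against the limit of 9 N.
- **Pulling off:** The cap popped on a straight, slow pull. The wrist read up to about 16 N downward, which includes roughly 3 N of puller weight, so the catches took about 13 N.
- **Setting down:** The puller touched the tray floor at the height I had worked out beforehand, TCP z 60.4 mm. I unloaded it, opened the fingers and moved clear.

The last side picture showed the puller upright near the tray's middle with the cap level in its pocket. The wrist force was near zero, with nothing in the gripper.

- **Camera disagreement:** Estimates of the cap's position differed by up to about 5 mm between the side and wrist cameras. The wrist camera's sideways calibration looked about 1.4 mm off, so I aligned the cap against the puller seen in the same picture.
- **Tray centre:** Its estimates differed by about 15 mm, which the placing limits allow.
- **Not checked:** I took no separate measurement that the bystanders stayed put; nothing I did came near them.

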